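# Lock the tube block in the bead mill and hold its clamp plate pressed down

### The arm

A 6-joint arm with a two-finger parallel gripper is mounted at the origin on the work surface. World frame = base frame: x ahead of the robot, y to its left, z up, the work surface at z = 0. Lengths are in m, angles in rad, forces in N, time in s.
With the tool pointing down it reaches from about 0.275 to 0.875 m from the base axis. Payload 12.5 kg.
Tool frame: the origin (TCP) lies on the centre line of the jaws, within the pads' length; the fingertips stand finger_overhang ahead of it and the grasp point (between the pads) lies 2 mm behind it (finger_overhang is the distance from the TCP to the fingertips, in m); z points along the fingers, y is the line along which they close (so a half turn about z gives the same grasp; the last joint's range is limited). The gripper opens to 85 mm and grips with 20 to 120 N. Pads are 22 mm wide; open, the fingers measure 114 mm over their backs; the gripper's body (76 mm by 85 mm) begins 54 mm behind the grasp point. The pads swing forward as they close: fully open they stand 13 mm farther back than shut.
Start: joints at [-1.334, 0.351, 1.652, -0, 1.139, -0.085], TCP at [0.174, -0.522, 0.248] pointing down, gripper open.
Joint ranges: [-2.75, 2.75], [-0.79, 2.1], [0.01, 2.65], [-1.57, 4.71], [0.07, 3.14], [-2.87, 2.87]. Speed limits (rad/s): [2.22, 2.22, 2.79, 3.14, 3.14, 3.14].

### API

Orientations are given as [roll, pitch, yaw] about the fixed x, y, z axes, in that order (R = Rz(yaw) Ry(pitch) Rx(roll)).
In Python, from rig import get_obs, capture, get_calibration, job_done, finger_overhang gives the robot as it stands.
- The arm moves only by the shell command python3 -m handwheel 'ROWS' [FORCE]. ROWS is JSON, a list of rows, each an object of numbers: "jaw": the closure in counts, from 0 (fully open) to 255 (shut); "dx", "dy", "dz": the shift along the world's x, y, z normalised to -1 to 1, where 1 is 0.75 m; "yaw": the turn about the world's z normalised to -1 to 1, where 1 is pi/4 rad. A call has 1 to 12 rows; each row is the pose to reach, as a shift and turn from the pose commanded when the call began; what a row does not reach only later rows make up. A row lasts 1/8 s, in which the tool goes at most 62.5 mm and 10.7 degrees, less where a joint would pass 70% of its speed; a pose out of reach is approached as far as the arm can. A call with a number of a shift or a turn outside -1 to 1 is refused whole. A call with a gripper value outside its range is refused whole. The fingers move at their own pace and stop on an object; FORCE is the grip in N (left out, the last holds). Time passes only in rows, so rows that repeat a pose let the fingers close. It gives the time, the measured TCP pose, the force, the opening and the grip force at its end, in the units of the state.
- get_obs(): the state, without advancing time (a new reading comes with each control period).
- capture(name): name is "scene" or "top"; returns (picture, depth): 400x640x3 uint8, blue, green, red; 400x640 float32, m along the optical axis (not along the pixel's ray), 0 where there is no reading.
- get_calibration(name): a dict with "intrinsics" (3x3 intrinsics, pixels), "dist" ([k1, k2, p1, p2, k3] as OpenCV has them; the pictures are not rectified), "R" (3x3) and "t" (3): a world point X has camera coordinates R X + t. Camera axes: x right, y down, z forward; pixel columns grow to the right and rows downward; lengths in m; the calibration is good to about 2 mm. A picture is of the moment at which its call begins. get_calibration takes no time and is no camera call.
- job_done(): hands the job in; it is judged then, once.
The state is a dict: "time_s": time; "joint_positions": joint angles; "qd": joint speeds; "tau": joint torques, N m; "tcp_pos": TCP position; "tcp_rot": TCP orientation; "ft_force": force on the tool from outside, world axes, zero at the start; "torque": the same for the moment, N m; "finger_gap": finger opening in m; "grip_force": force on a finger pad.
Only numpy, scipy, OpenCV 4.12 (cv2) and the standard library are available. Lean on these libraries where they do the work, as an engineer would, in place of code of your own. Each camera call takes 0.05 s, during which the arm holds its last target. There are 200 camera calls.

### The job

Get the bead mill ready to run: take the red-handled lock pin from its grey stand and push it fully home, down through the fork and the tube block's tongue. Then lift the clamp plate by its black handle, lower it gently over the block's two dowels (either way round) and press it down against the springy tubes until it sits flush on the block. Finish while still holding it pressed flush, so that someone can close the latches, and leave the other things on the bench where they are.

Things in the scene. Friction and masses are not known exactly. Their poses are not given: they have to be found in the camera images.
- mill: Bead mill, a white bench machine, 260 x 200 mm, with a blue sloping panel on the robot's side. Fixed; its place and heading vary. Origin at the centre of its underside, x from the panel to its back, z up. The platform on top is 95 mm above the bench and carries the steel fork (x = -33 mm) and the blue tube block (centre x = +30 mm).
- fork_hole (a point): Steel fork on the mill: two ears, 32 mm wide, one above the other, with the tube block's tongue already between them and all three holes lined up. This point is the centre of the vertical 12 mm hole at the upper ear's top face, 130 mm above the bench; axes as the mill's. The hole runs 27 mm down; the platform is 34 mm below this point.
- block_seat (a point): Blue tube block, 62 (x) x 136 (y) mm, axes as the mill's, 63 mm behind fork_hole. This point is midway between its two steel dowels, level with the raised end shoulders on which the plate sits, 151 mm above the bench. The dowels stand at y = -56 and +56 mm: 8 mm in diameter, round noses, tips 22 mm above this point.
- tubes (a joint): How far (m) the ten orange-capped tubes between the block's shoulders are pressed down. 0: their flat tops stand 4 mm above block_seat; 0.004: flush with the shoulders. They sink together on a spring cushion, at about 4.5 N first and 10.5 N when flush; the clamp plate's own weight does not move them.
- tube_block (a joint): How far (m) the tube block has slid along its rails, away from the fork. 0 is home, where it starts, with the holes lined up. It slides stiffly (about 6 N), up to 0.03, unless the pin locks it.
- plate_grip (a point): Centre of the blue clamp plate's black bar handle, where to grip it. The bar runs along the plate's y: 18 mm thick (x), 76 mm long, 20 mm tall. This point is 34 mm above the plate's underside and 24 mm above its top face; it is 34 mm above block_seat when the plate sits flush, 38 mm when it rests unpressed on the tubes.
- clamp_plate: Blue anodised aluminium clamp plate, 62 (x) x 136 (y) x 10 mm, about 0.25 kg, at the start lying flat on the bench, handle up. Origin at the centre of its underside, z up. Two vertical dowel holes, 10 mm in diameter, at y = -56 and +56 mm.
- pin_grip (a point): Centre of the lock pin's round red handle, where to grip it: 18 mm in diameter, 42 mm tall. The pin starts upright in its stand. 27 mm below this point is the underside of its 24 mm steel flange; below that a 10 mm shank goes down 32 mm, the last 7 mm tapered to 5 mm. Fully home the flange rests on the upper ear. About 60 g.
- stand_hole (a point): Grey accessory stand, 90 x 60 x 42 mm, fixed, with an upright 12 mm hole in which the lock pin waits; this point is the centre of the hole at the stand's top face, 42 mm above the bench.
- buffer_bottle: Bystander, not needed: clear plastic buffer bottle with a blue cap, 54 mm in diameter, 115 mm tall; origin at its underside's centre.
- tube_rack: Bystander, not needed: yellow microtube rack with small white-capped tubes, 70 x 180 x 43 mm; origin at its underside's centre.
- petri_dish: Bystander, not needed: clear round dish, 90 mm in diameter, 14 mm tall; origin at its underside's centre.
- marker: Bystander, not needed: black marker pen with a blue cap, 125 mm long, lying flat; origin at its underside's centre.
- bead_jar: Bystander, not needed: small glass jar with a white lid, 60 mm in diameter, 70 mm tall; origin at its underside's centre.
There are look-alikes about, which are no part of the job. Of the things that look like the clamp_plate, take the one that is farthest from the robot's base at the start. Leave any blue look-alike of the part that bears pin_grip alone.

How it is judged:
By the outcome, as a careful person would: the job done as asked, in the order asked, and still so for the second after the job is handed in, while the arm keeps its last pose, push and grip.
It also fails if it takes over 64 s, if anything falls off the work surface, if the arm or the gripper's body presses on something with over 40 N, if the wrist force passes 120 N, or if a joint passes its speed limit or range.

## Working session

There is one attempt and no reset: what is moved stays moved. The work goes in short steps, Python scripts to look and compute and a shell command to move; the robot and the scene stay as the last step left them, time stands still between calls to the robot, and variables do not carry over. Pictures are saved under pics/ and viewed, at most 10 in all, crops included, and the job is handed in when it is done.

```bash
mkdir -p pics; ls
python3 - <<'E'
from rig import *
import cv2,numpy as np
print(get_obs(), finger_overhang)
for n in("scene","top"):
    p,d=capture(n); cv2.imwrite(f"pics/{n}0.png",p); np.save(f"pics/{n}0.npy",d); c=get_calibration(n); print(n,c)
E
```

```text
pics
{'time_s': 0.0, 'joint_positions': array([-1.33359956e+00,  3.51203805e-01,  1.65241966e+00,  7.10844502e-06,
        1.13914533e+00, -8.45730855e-02]), 'qd': array([-0.00077364,  0.0009805 ,  0.00124604,  0.00038302, -0.0003707 ,
       -0.00088071]), 'tau': array([-4.65461312e-05, -5.06098688e+01, -2.91401750e+01, -3.15105603e-05,
        4.39601485e-03,  4.05654134e-05]), 'tcp_pos': array([ 0.17389981, -0.52144745,  0.24777787]), 'tcp_rot': array([-3.14042127e+00, -1.05780804e-04,  3.21766812e-01]), 'ft_force': array([ 0.66445864, -0.15889811,  0.18652601]), 'torque': array([-0.0318049 ,  0.02523516, -0.10287159]), 'grip_force': 0.0, 'finger_gap': 0.08520644677336894} 0.017
scene {'intrinsics': array([[458.44523688,   0.        , 319.09896284],
       [  0.        , 458.44523688, 190.8425979 ],
       [  0.        ,   0.        ,   1.        ]]), 'dist': array([0.00080613, 0.        , 0.        , 0.        , 0.        ]), 'R': array([[ 0.68094294,  0.73232318, -0.00441314],
       [ 0.41789605, -0.39351076, -0.81884807],
       [-0.60139804,  0.55574458, -0.57399334]]), 't': array([-0.38518666, -0.12481128,  1.80327066])}
top {'intrinsics': array([[401.15109296,   0.        , 315.99261456],
       [  0.        , 401.15109296, 202.758549  ],
       [  0.        ,   0.        ,   1.        ]]), 'dist': array([0.03466455, 0.        , 0.        , 0.        , 0.        ]), 'R': array([[ 0.0010977 , -0.99999713, -0.002128  ],
       [-0.99906216, -0.00100456, -0.04328742],
       [ 0.04328516,  0.00217352, -0.99906039]]), 't': array([0.02024668, 0.50701828, 1.23311309])}
```

View pics/scene0.png

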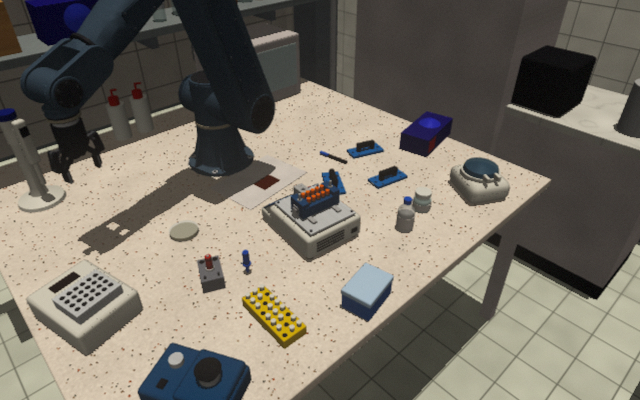

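View pics/top0.png

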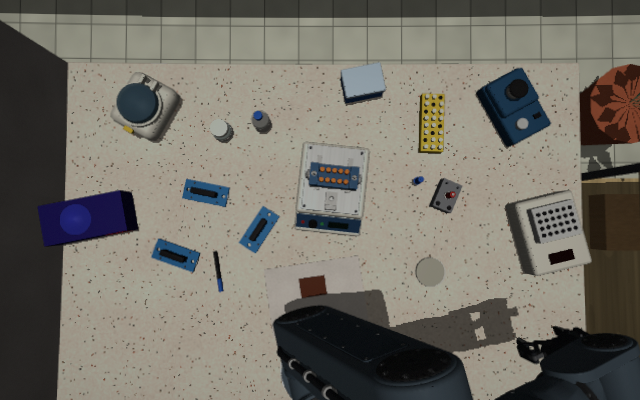

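The scene view shows the mill at (310,215), the red pin in the grey stand at (209,265), a blue look-alike pin at (246,260), and three plates at (365,149), (387,177) and (334,182).

In the top view:
- **Plates:** (206,192), (176,255) and (259,229). The base is near (322,367), so (206,192) is the farthest, and I'll take that one.
- **Pins:** red at (451,196), which is the one I want. The blue one at (418,181) is the look-alike, to be left alone.

Next I'll measure these and check the choice in a close crop.

```bash
cat > h.py <<'E'
import cv2,numpy as np
from rig import *
def ray(n,uv):
    c=get_calibration(n); u=cv2.undistortPoints(np.float64(uv).reshape(-1,1,2),c["intrinsics"],c["dist"])[:,0]
    d=np.c_[u,np.ones(len(u))]@c["R"]; return -c["R"].T@c["t"],d
def onz(n,uv,z):
    o,d=ray(n,uv); return o+d*((z-o[2])/d[:,2])[:,None]
def two(uvA,uvB):  # scene, top
    o1,d1=ray("scene",uvA);o2,d2=ray("top",uvB)
    a=np.c_[d1[0],-d2[0]];s=np.linalg.lstsq(a,o2-o1,rcond=None)[0]
    p=o1+s[0]*d1[0];q=o2+s[1]*d2[0];return (p+q)/2,np.linalg.norm(p-q)
def proj(n,X):
    c=get_calibration(n);return cv2.projectPoints(np.float64(X).reshape(-1,1,3),cv2.Rodrigues(c["R"])[0],c["t"],c["intrinsics"],c["dist"])[0][:,0]
def blobs(img,lo,hi,box,amin=8):
    x0,y0,x1,y1=box;h=cv2.cvtColor(img,cv2.COLOR_BGR2HSV);m=cv2.inRange(h,lo,hi);k=np.zeros_like(m);k[y0:y1,x0:x1]=m[y0:y1,x0:x1]
    n,l,s,c=cv2.connectedComponentsWithStats(k);return [(c[i].round(2),s[i]) for i in range(1,n) if s[i,4]>=amin],k
E
python3 - <<'E'
from h import *
t=cv2.imread("pics/top0.png");s=cv2.imread("pics/scene0.png")
def crop(i,b,f):return cv2.resize(i[b[1]:b[3],b[0]:b[2]],None,fx=f,fy=f,interpolation=cv2.INTER_CUBIC)
A=crop(t,(290,140,380,240),4);B=crop(t,(170,170,240,220),4);C=crop(t,(405,170,470,220),4);
S=np.zeros((600,760,3),np.uint8);S[:400,:360]=A;S[:200,370:650]=B;S[205:405,370:630]=C
D=crop(s,(260,175,365,220),3);S[410:545,:315]=D
E_=crop(s,(190,240,260,300),3);S[410:590,330:540]=E_
cv2.imwrite("pics/crop0.png",S)
for nm,i,lo,hi,b in[("plates",t,(95,120,60),(115,255,255),(140,170,290,280)),("red t",t,(0,120,60),(8,255,255),(425,170,470,220)),("red s",s,(0,120,50),(10,255,255),(190,240,230,300)),("tubes t",t,(3,120,100),(18,255,255),(290,140,370,200))]:
    r,m=blobs(i,lo,hi,b)
    print(nm,[(a.tolist(),k.tolist()) for a,k in r])
d=np.load("pics/top0.npy")
c=get_calibration("top")
for uv in[(206,180),(206,192),(451,196),(440,200),(331,205),(331,165),(320,160)]: 
    z=d[uv[1],uv[0]];o,r=ray("top",uv);print(uv,z,(o+r[0]*z).round(4))
E
```

```text
plates [([205.73, 192.75], [182, 179, 47, 28, 642]), ([259.04, 229.37], [240, 207, 39, 46, 642]), ([176.0, 254.52], [152, 239, 48, 33, 658])]
red t [([451.95, 194.2], [450, 192, 6, 6, 20])]
red s [([208.23, 261.79], [205, 255, 7, 14, 66])]
tubes t [([322.0, 168.5], [320, 167, 5, 4, 16]), ([328.0, 169.35], [326, 167, 5, 5, 17]), ([334.25, 169.62], [332, 168, 5, 4, 16]), ([340.4, 170.4], [339, 169, 4, 4, 15]), ([346.5, 171.0], [345, 169, 4, 5, 16]), ([320.87, 178.53], [319, 177, 5, 4, 15]), ([327.0, 179.35], [325, 177, 5, 5, 17]), ([333.25, 179.62], [331, 178, 5, 4, 16]), ([339.25, 180.62], [337, 179, 5, 4, 16]), ([345.5, 181.29], [344, 180, 4, 4, 14])]
(206, 180) 1.259395 [ 5.785e-01  3.653e-01 -4.000e-04]
(206, 192) 1.2158473 [0.5379 0.3533 0.0414]
(451, 196) 1.1683724 [ 0.5237 -0.371   0.0867]
(440, 200) 1.2138188 [ 0.5144 -0.3533  0.0408]
(331, 205) 1.125155 [ 0.4956 -0.0216  0.1295]
(331, 165) 1.1242218 [ 0.6075 -0.0214  0.1353]
(320, 160) 1.1586188 [0.6266 0.0091 0.1017]
```

View pics/crop0.png

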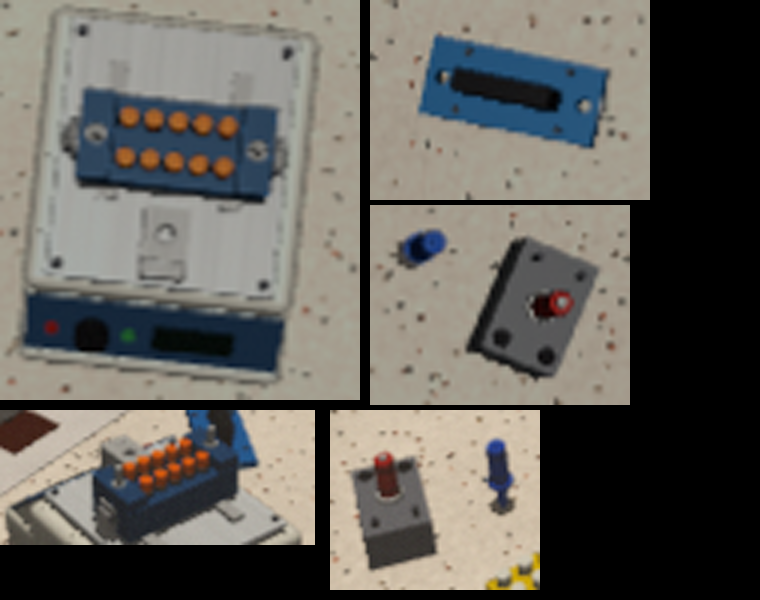

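The crop confirms the choices: the red pin stands in the grey stand with the blue one beside it on the bench. The plate is undamaged, and its dowel holes are at about (188,189) and (223,196). The fork hole is at about (331,198) and the dowels are at about (314,173) and (354,178).

Run:
```python
from h import *
t=cv2.imread("pics/top0.png");s=cv2.imread("pics/scene0.png")
print("cam",ray("top",(0,0))[0],ray("scene",(0,0))[0])
r,_=blobs(t,(3,120,100),(18,255,255),(290,140,370,200));c=np.array([a for a,_ in r])
P=onz("top",c,.155)[:,:2];print("tubes z155 mean",P.mean(0).round(4));print(P.round(4).tolist())
a=P[:5]-P[:5].mean(0);b=P[5:]-P[5:].mean(0);v=np.linalg.svd(np.r_[a,b])[2][0];v*=np.sign(v[1]);yaw=np.arctan2(-v[0],v[1]);print("mill yaw",yaw,np.degrees(yaw))
x=P[:5].mean(0)-P[5:].mean(0);print("row offset dir",x,np.arctan2(x[1],x[0]))
f=P.mean(0)-.063*np.array([np.cos(yaw),np.sin(yaw)]);print("fork pred",f.round(4),"px",proj("top",[[*f,.13]]),proj("scene",[[*f,.13]]))
g=cv2.cvtColor(t,cv2.COLOR_BGR2GRAY);print(g[192:206,324:340])
# scene tubes
rs,_=blobs(s,(3,120,100),(18,255,255),(290,180,345,215));print("scene tubes",[(q.tolist(),k.tolist()) for q,k in rs])
# plate
r,k=blobs(t,(95,120,60),(115,255,255),(180,175,232,212),100)
cn=max(cv2.findContours(k,cv2.RETR_EXTERNAL,cv2.CHAIN_APPROX_NONE)[0],key=cv2.contourArea);bx=cv2.boxPoints(cv2.minAreaRect(cn))
Q=onz("top",bx,.01)[:,:2];print("plate",cv2.minAreaRect(cn),Q.mean(0),np.linalg.norm(np.roll(Q,1,0)-Q,axis=1))
l=Q-np.roll(Q,1,0);i=np.argmax(np.linalg.norm(l,axis=1));w=l[i]*np.sign(l[i][1]);print("plate yaw",np.degrees(np.arctan2(-w[0],w[1])))
h=cv2.inRange(g,0,45);m=np.zeros_like(h);m[183:203,190:222]=h[183:203,190:222]
ys,xs=np.nonzero(m);pts=np.float32(np.c_[xs,ys]);print("handle px",cv2.minAreaRect(pts),onz("top",[cv2.minAreaRect(pts)[0]],.044))
print("pin top",onz("top",[(451.95,194.2)],.09),two((208.23,258),(451.95,194.2)),two((208.23,261.79),(451.3,194.8)),onz("scene",[(208.23,255)],.09))
np.set_printoptions(linewidth=200)
print(t[188:202,444:460,2]);print(s[252:274,200:216,2])
```

```text
cam [0.45314505 0.01807576 1.25394504] [ 1.39893173 -0.76919136  0.93116399]
tubes z155 mean [ 0.5777 -0.0281]
[[0.5951, 0.004], [0.5928, -0.0125], [0.5921, -0.0297], [0.5899, -0.0466], [0.5883, -0.0633], [0.5674, 0.0071], [0.5652, -0.0097], [0.5645, -0.0269], [0.5617, -0.0434], [0.5599, -0.0605]]
mill yaw -0.10381331390371384 -5.948064743949592
row offset dir [ 0.02789344 -0.00291969] -0.10429317440309327
fork pred [ 0.515  -0.0216] px [[331.0138494  198.08152387]] [[302.51761012 188.38709889]]
[[165 141 133 150 147 146 148 149 149 150 151 151 153 156 161 163]
 [165 133 125 149 145 144 146 145 145 146 147 146 146 152 161 164]
 [164 132 125 148 144 144 146 145 145 146 146 147 145 153 161 163]
 [164 135 128 148 144 145 142 137 141 146 146 147 146 154 163 163]
 [164 136 129 148 145 129 103  88  90 125 147 146 145 154 163 164]
 [164 144 137 148 141 109 117 146 112 100 138 146 147 156 164 163]
 [164 144 137 147 132 134 155 164 125  96 136 147 148 156 164 163]
 [164 144 136 147 133 138 158 164 149 133 140 147 148 156 165 163]
 [154 141 146 147 142 135 130 136 137 139 145 147 150 158 165 1
[... 2809 characters left out ...]
  78  68  67  82 104 101 104]
 [ 96  93  97 105 102  89  70  74  76  75  73  68  82 102 103 104]
 [104 104 105 106 101  93  77  73  77  77  73  66  65  97 114 103]
 [104 102 104 102 105  91  67  65  70  73  61  59  58  98 121 104]
 [103 104 103 104 108 122 107  59  64  61  62  68  64  92 111 104]
 [101 104 104 104 105 130 127  69  71  73  72  88 116 103  90 103]
 [106 103 107 103 103 108 126 134 130 126 135 130 112  91  91 105]
 [103 103 104 104 101 100 101 111 116 115 113  99  88  96 101 104]
 [104 102 102 102 105 105  98  95  95  95  94  93  95 103 103 106]
 [103 102 104 104 103 104 106 104  99 102 101 103 104 104 102 103]
 [104 102 104 101 103 106 103 104 100 103 101 106 105 101 104 104]]
```

```bash
python3 -m handwheel '[{"dx":0.474,"dy":0.197,"dz":0,"yaw":-0.542,"jaw":60},{"dx":0.474,"dy":0.197,"dz":0,"yaw":-0.542,"jaw":60},{"dx":0.474,"dy":0.197,"dz":0,"yaw":-0.542,"jaw":60},{"dx":0.474,"dy":0.197,"dz":0,"yaw":-0.542,"jaw":60},{"dx":0.474,"dy":0.197,"dz":0,"yaw":-0.542,"jaw":60},{"dx":0.474,"dy":0.197,"dz":0,"yaw":-0.542,"jaw":60},{"dx":0.474,"dy":0.197,"dz":0,"yaw":-0.542,"jaw":60},{"dx":0.474,"dy":0.197,"dz":-0.1,"yaw":-0.542,"jaw":60},{"dx":0.474,"dy":0.197,"dz":-0.1,"yaw":-0.542,"jaw":60},{"dx":0.474,"dy":0.197,"dz":-0.1,"yaw":-0.542,"jaw":60}]' 30
python3 - <<'E'
from h import *
p,d=capture("scene");cv2.imwrite("pics/s1.png",p)
S=cv2.resize(p[190:310,140:290],None,fx=5,fy=5,interpolation=cv2.INTER_CUBIC);cv2.imwrite("pics/s1c.png",S)
print(get_obs()["tcp_pos"],get_obs()["tcp_rot"])
E
```

```text
time_s: 1.35
tcp_pos: [0.529, -0.3745, 0.1736]
tcp_rot: [-3.141, 0.001, -0.105]
ft_force: [0.5, -0.4, 0.6]
finger_gap: 0.0651
grip_force: 0.0
[ 0.52952306 -0.3748761   0.17489822] [ 3.14075843e+00 -1.18098607e-03 -1.04728918e-01]
```

View pics/s1c.png

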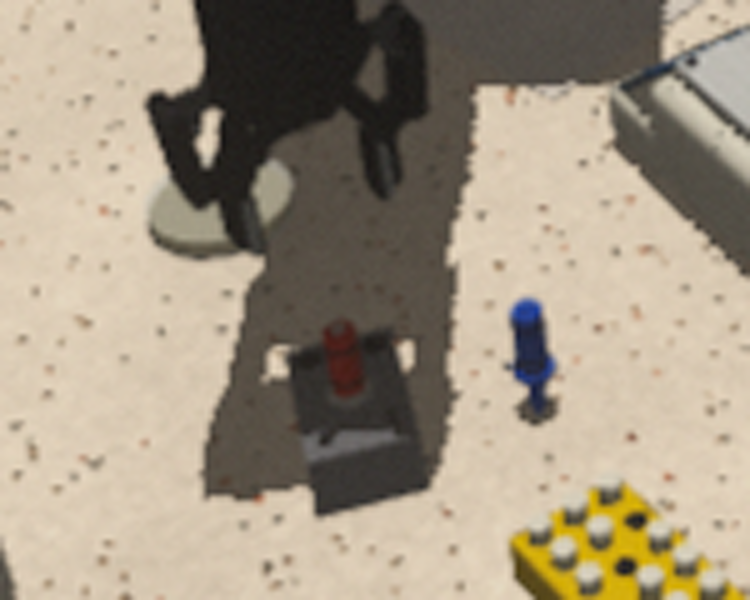

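The crop shows the gripper straddling the pin: fingertips at about (250,240) and (385,190), the red handle below at (342,355), and the blue pin well clear at (530,340). Descending now.

```bash
python3 - <<'E'
from h import *
print(proj("scene",[[.5295,-.3749,.158]]))
E
python3 -m handwheel '[{"dz":-0.05,"jaw":60},{"dz":-0.1,"jaw":60},{"dz":-0.137,"jaw":60},{"dz":-0.137,"jaw":60},{"dz":-0.137,"jaw":255},{"dz":-0.137,"jaw":255},{"dz":-0.137,"jaw":255},{"dz":-0.137,"jaw":255},{"dz":-0.137,"jaw":255},{"dz":-0.137,"jaw":255}]' 40
```

```text
[[203.15667874 235.15672697]]validation failed for argument at $[0]...
```

```bash
python3 -m handwheel '[{"dx":0,"dy":0,"yaw":0,"dz":-0.05,"jaw":60},{"dx":0,"dy":0,"yaw":0,"dz":-0.1,"jaw":60},{"dx":0,"dy":0,"yaw":0,"dz":-0.137,"jaw":60},{"dx":0,"dy":0,"yaw":0,"dz":-0.137,"jaw":60},{"dx":0,"dy":0,"yaw":0,"dz":-0.137,"jaw":255},{"dx":0,"dy":0,"yaw":0,"dz":-0.137,"jaw":255},{"dx":0,"dy":0,"yaw":0,"dz":-0.137,"jaw":255},{"dx":0,"dy":0,"yaw":0,"dz":-0.137,"jaw":255},{"dx":0,"dy":0,"yaw":0,"dz":-0.137,"jaw":255}]' 40
```

```text
time_s: 2.52
tcp_pos: [0.53, -0.3747, 0.072]
tcp_rot: [3.14, -0.002, -0.104]
ft_force: [-1.8, -1.1, 7.4]
finger_gap: 0.0169
grip_force: 39.0
```

```bash
python3 -m handwheel '[{"dx":0,"dy":0,"yaw":0,"dz":0.06,"jaw":255},{"dx":0,"dy":0,"yaw":0,"dz":0.12,"jaw":255},{"dx":0,"dy":0,"yaw":0,"dz":0.2,"jaw":255},{"dx":-0.02,"dy":0.07,"yaw":0,"dz":0.2,"jaw":255},{"dx":-0.02,"dy":0.14,"yaw":0,"dz":0.2,"jaw":255},{"dx":-0.02,"dy":0.21,"yaw":0,"dz":0.2,"jaw":255},{"dx":-0.02,"dy":0.28,"yaw":0,"dz":0.2,"jaw":255},{"dx":-0.02,"dy":0.35,"yaw":0,"dz":0.2,"jaw":255},{"dx":-0.02,"dy":0.42,"yaw":0,"dz":0.2,"jaw":255},{"dx":-0.02,"dy":0.471,"yaw":0,"dz":0.2,"jaw":255},{"dx":-0.02,"dy":0.471,"yaw":0,"dz":0.19,"jaw":255},{"dx":-0.02,"dy":0.471,"yaw":0,"dz":0.19,"jaw":255}]' 40
python3 - <<'E'
from h import *
p,d=capture("scene");cv2.imwrite("pics/s2.png",p);q,d=capture("top");cv2.imwrite("pics/t2.png",q)
S=np.zeros((600,790,3),np.uint8)
S[:480,:480]=cv2.resize(p[140:220,260:340],None,fx=6,fy=6,interpolation=cv2.INTER_CUBIC)
S[:300,485:785]=cv2.resize(q[150:225,295:370],None,fx=4,fy=4,interpolation=cv2.INTER_CUBIC);cv2.imwrite("pics/c2.png",S)
o=get_obs();print(o["tcp_pos"],o["tcp_rot"],o["ft_force"],o["finger_gap"])
t=o["tcp_pos"];print([proj("scene",[[t[0],t[1],t[2]-z]]).round(1).tolist() for z in(0.030,.062)],proj("scene",[[.515,-.0216,.13]]))
E
```

```text
time_s: 4.03
tcp_pos: [0.5142, -0.0211, 0.2127]
tcp_rot: [3.141, 0.001, -0.104]
ft_force: [-0.5, -0.2, -0.2]
finger_gap: 0.0166
grip_force: 40.4
[ 0.51449041 -0.02163542  0.21305662] [ 3.14149832e+00  1.56652826e-04 -1.04929575e-01] [-0.12927946 -0.207613   -0.34562702] 0.016896004739256055
[[[302.0, 173.8]], [[302.2, 182.6]]] [[302.51555552 188.38399299]]
```

View pics/c2.png

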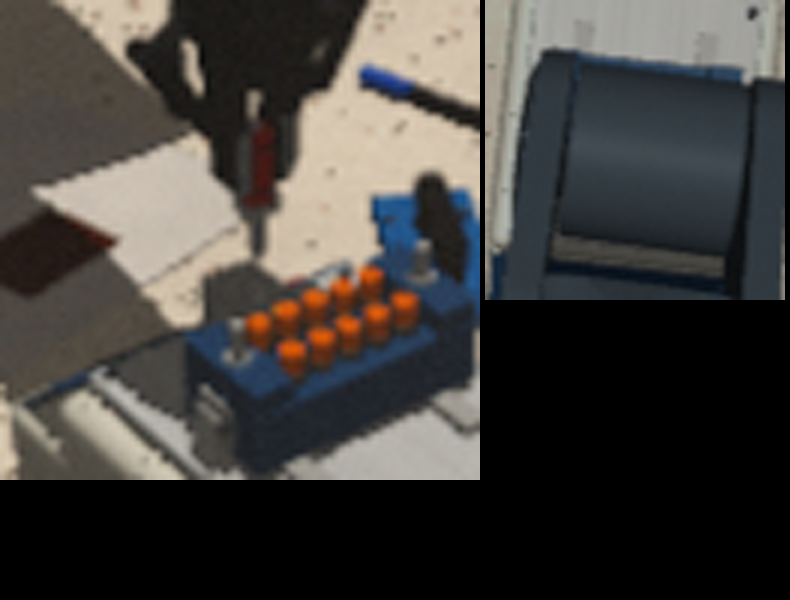

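The left crop shows the pin held upright, with its shank tip at (259,257) just above the shadowed fork ear at about (250,290). In the top view the arm hides the fork. I'll check the alignment from scene columns, using the dowels as a reference.

Run:
```python
from h import *
np.set_printoptions(linewidth=220)
p=cv2.imread("pics/s2.png");g=cv2.cvtColor(p,cv2.COLOR_BGR2GRAY)
print("shank");print(g[172:184,296:311])
print("dowelA",);print(g[192:200,294:307]);print("dowelB");print(g[179:187,324:337])
f=np.array([.515,-.0216]);y=-.1038;ex=np.array([np.cos(y),np.sin(y)]);ey=np.array([-ex[1],ex[0]])
for s in(-1,1):
    b=f+.063*ex+s*.056*ey;print("dowel",s,proj("scene",[[*b,.173],[*b,.151]]).round(2).tolist(),proj("top",[[*b,.173],[*b,.151]]).round(2).tolist())
o=cv2.cvtColor(cv2.imread("pics/s2.png"),cv2.COLOR_BGR2HSV);m=cv2.inRange(o,(0,140,30),(6,255,120));m[:150]=0;m[175:]=0;m[:,:296]=0;m[:,311:]=0
ys,xs=np.nonzero(m);print("handle px rows",[(int(r),xs[ys==r].mean(),int((ys==r).sum())) for r in np.unique(ys)])
t=cv2.imread("pics/top0.png");tg=cv2.cvtColor(t,cv2.COLOR_BGR2GRAY);print("top dowel L");print(tg[168:180,308:322]);print("R");print(tg[171:184,347:362])
```

```text
shank
[[189 182 136  65  53  43  36  35  37  51 113 176 198 199 200]
 [189 189 158  76  46  41  38  40  39  51 106 170 197 197 198]
 [187 189 160  91  57  50  45  51  58  60 108 177 193 195 193]
 [186 188 180 140  73  63  61  64  86 120 153 189 195 195 197]
 [188 190 190 167 101  67  66  65 122 178 187 194 194 194 194]
 [191 190 177 165 158 100  64  62 136 196 192 195 195 193 195]
 [176 157 142 151 180 124  62  62 135 195 194 193 193 191 193]
 [166 175 173 182 184 129  64  64 132 191 193 193 193 193 196]
 [185 192 192 193 179 126  65  63 132 189 190 191 194 195 189]
 [195 195 194 194 188 147  62  72 138 192 190 190 192 193 190]
 [191 193 192 194 194 161  90 100 166 194 192 193 193 192 194]
 [189 190 177 154 143 115 105 146 188 194 192 193 194 196 197]]
dowelA
[[ 56  55  61  61  62  57  58  71  96 105  83  76  95]
 [ 56  58  60  66 100 132 110  94 114 119 101  63  57]
 [ 57  60  57  59  91 125 101  77  99 104  85  58  55]
 [ 59  57  59  54  69  81  67  55  71  75  62  50  50]
 [ 59  56  61  58  60  66  60  50  57  57  55  44  42]
 [ 58  56  60  57  61  68  63  53  58  60  52  42  73]

[... 1955 characters left out ...]
4 155]
 [ 80  64  48  53  65  64  64  62  62  62  62  77 127 154 154]
 [ 46  55  45  50  64  63  63  62  61  62  62  75 104 123 139]
 [ 56  60  45  50  66  72  86 100  89  62  64  75  83 104 133]
 [ 62  63  47  51  75  96 106 119 123  95  72  73  93 114 127]
 [ 63  63  47  47  76  81  72  96 107  82  63  71  94 101 110]
 [ 63  63  49  49  84 115  97  57 104 110  71  78 114 111  99]
 [ 72  63  52  53  71  90 102 104 110  96  70  83 117 109 108]
 [ 92  69  49  55  64  66  76  81  79  69  62  79 118 108 103]
 [101  76  56  62  65  64  63  63  63  63  58  76 110  98 100]
 [ 90  59  57  63  64  63  63  64  63  63  57  68  79  97 138]
 [ 65  47  55  66  64  64  63  63  63  63  51  46  72 103 144]]
```

Measured against the dowels, which show a scene bias of about +0.4 px, the shank is within about 0.5 mm of the hole's column. I'll lower it gently, watching the force.

```bash
python3 -m handwheel '[{"dx":0.0005,"dy":0,"yaw":0,"dz":-0.02,"jaw":255},{"dx":0.0005,"dy":0,"yaw":0,"dz":-0.028,"jaw":255},{"dx":0.0005,"dy":0,"yaw":0,"dz":-0.034,"jaw":255},{"dx":0.0005,"dy":0,"yaw":0,"dz":-0.034,"jaw":255}]' 40
python3 -m handwheel '[{"dx":0,"dy":0,"yaw":0,"dz":-0.004,"jaw":255},{"dx":0,"dy":0,"yaw":0,"dz":-0.008,"jaw":255},{"dx":0,"dy":0,"yaw":0,"dz":-0.008,"jaw":255}]' 40
```

```text
time_s: 4.62
tcp_pos: [0.5147, -0.0208, 0.1872]
tcp_rot: [-3.142, 0.001, -0.104]
ft_force: [0.1, 0.6, 0.9]
finger_gap: 0.0171
grip_force: 40.4
time_s: 5.0
tcp_pos: [0.5148, -0.0208, 0.1814]
tcp_rot: [3.141, 0.0, -0.104]
ft_force: [0.0, -0.9, -0.8]
finger_gap: 0.0175
grip_force: 40.4
```

```bash
python3 -m handwheel '[{"dx":0,"dy":0,"yaw":0,"dz":-0.008,"jaw":255},{"dx":0,"dy":0,"yaw":0,"dz":-0.016,"jaw":255},{"dx":0,"dy":0,"yaw":0,"dz":-0.024,"jaw":255},{"dx":0,"dy":0,"yaw":0,"dz":-0.024,"jaw":255}]' 40
python3 -m handwheel '[{"dx":0,"dy":0,"yaw":0,"dz":-0.002,"jaw":255},{"dx":0,"dy":0,"yaw":0,"dz":-0.004,"jaw":255},{"dx":0,"dy":0,"yaw":0,"dz":-0.004,"jaw":255}]' 40
```

```text
time_s: 5.5
tcp_pos: [0.5146, -0.0209, 0.1629]
tcp_rot: [3.141, 0.001, -0.104]
ft_force: [0.6, -4.6, -3.1]
finger_gap: 0.0168
grip_force: 40.1
time_s: 5.88
tcp_pos: [0.5149, -0.0209, 0.1606]
tcp_rot: [3.141, -0.0, -0.104]
ft_force: [0.1, -5.6, 0.6]
finger_gap: 0.0167
grip_force: 40.5
```

```bash
python3 -m handwheel '[{"dx":0,"dy":-0.0008,"yaw":0,"dz":-0.001,"jaw":255},{"dx":0,"dy":-0.0008,"yaw":0,"dz":-0.002,"jaw":255},{"dx":0,"dy":-0.0008,"yaw":0,"dz":-0.002,"jaw":255}]' 40
```

```text
time_s: 6.25
tcp_pos: [0.515, -0.0212, 0.1596]
tcp_rot: [-3.141, -0.0, -0.104]
ft_force: [-2.2, -1.8, 8.2]
finger_gap: 0.017
grip_force: 41.4
```

```bash
python3 -m handwheel '[{"dx":0,"dy":0,"yaw":0,"dz":-0.001,"jaw":255},{"dx":0,"dy":0,"yaw":0,"dz":-0.002,"jaw":255},{"dx":0,"dy":0,"yaw":0,"dz":-0.002,"jaw":255}]' 40
```

```text
time_s: 6.62
tcp_pos: [0.5151, -0.0212, 0.1595]
tcp_rot: [-3.141, -0.001, -0.104]
ft_force: [-9.6, -2.1, 25.6]
finger_gap: 0.0166
grip_force: 43.0
```

The flange is down: the TCP stopped at 0.1595 m against the 0.160 expected, with a firm 25 N reaction. Now I'll release, retreat and check.

```bash
python3 -m handwheel '[{"dx":0,"dy":0,"yaw":0,"dz":0.002,"jaw":255},{"dx":0,"dy":0,"yaw":0,"dz":0.002,"jaw":100},{"dx":0,"dy":0,"yaw":0,"dz":0.002,"jaw":100},{"dx":0,"dy":0,"yaw":0,"dz":0.002,"jaw":100},{"dx":0,"dy":0,"yaw":0,"dz":0.06,"jaw":100},{"dx":0,"dy":0,"yaw":0,"dz":0.12,"jaw":100},{"dx":0,"dy":0.08,"yaw":0.2,"dz":0.16,"jaw":60},{"dx":0,"dy":0.16,"yaw":0.4,"dz":0.16,"jaw":60},{"dx":0,"dy":0.24,"yaw":0.6,"dz":0.16,"jaw":60},{"dx":0,"dy":0.32,"yaw":0.8,"dz":0.16,"jaw":60},{"dx":0,"dy":0.4,"yaw":1,"dz":0.16,"jaw":60},{"dx":0,"dy":0.4,"yaw":1,"dz":0.16,"jaw":60}]' 40
python3 - <<'E'
from h import *
p,d=capture("scene");cv2.imwrite("pics/s3.png",p);q,d2=capture("top");cv2.imwrite("pics/t3.png",q);np.save("pics/t3.npy",d2)
S=np.zeros((600,790,3),np.uint8)
S[:400,:400]=cv2.resize(p[140:220,260:340],None,fx=5,fy=5,interpolation=cv2.INTER_CUBIC)
S[:380,405:785]=cv2.resize(q[145:240,285:380],None,fx=4,fy=4,interpolation=cv2.INTER_CUBIC)
S[400:600,:400]=cv2.resize(q[165:215,165:265],None,fx=4,fy=4,interpolation=cv2.INTER_CUBIC);cv2.imwrite("pics/c3.png",S)
o=get_obs();print(o["tcp_pos"],o["tcp_rot"])
E
```

```text
time_s: 8.12
tcp_pos: [0.5141, 0.282, 0.2769]
tcp_rot: [-3.141, 0.0, 0.687]
ft_force: [0.1, -0.6, 0.0]
finger_gap: 0.0651
grip_force: 0.0
[0.5145805  0.27874154 0.27707548] [-3.14156644e+00  9.12742225e-04  6.81613388e-01]
```

View pics/c3.png

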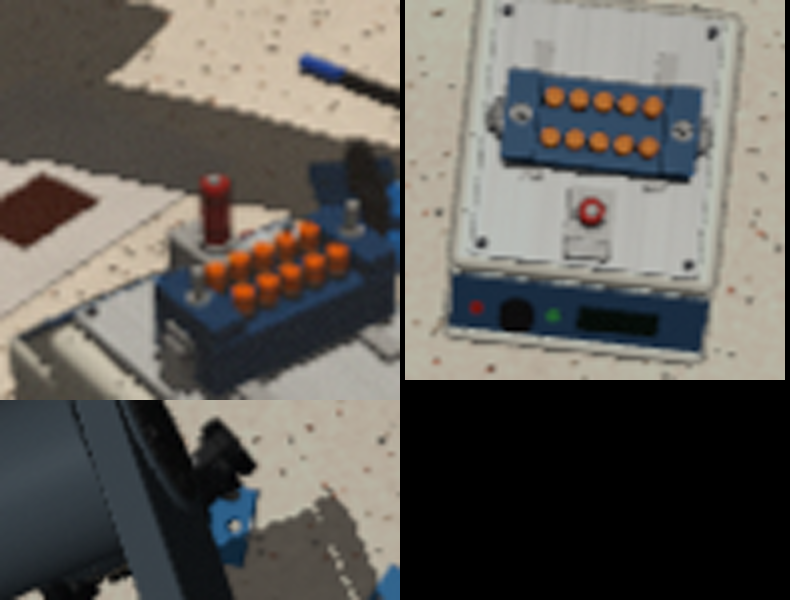

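The pin is upright and fully seated in the fork, with its top at (592,212) in the crop and the flange on the ear. The tube block is still in place. Next I'll refine the block and plate positions.

Run:
```python
from h import *
np.set_printoptions(linewidth=220)
q=cv2.imread("pics/t3.png");t=cv2.imread("pics/top0.png")
r,_=blobs(q,(3,120,100),(18,255,255),(290,140,370,190));c=np.array([a for a,_ in r]);print(len(c),"tubes",onz("top",c,.155).mean(0))
h=cv2.cvtColor(q,cv2.COLOR_BGR2HSV);m=cv2.inRange(h,(0,90,60),(10,255,255))|cv2.inRange(h,(170,90,60),(180,255,255));m[:188]=0;m[207:]=0;m[:,:322]=0;m[:,342:]=0
ys,xs=np.nonzero(m);print("pin px",(xs.min()+xs.max())/2,(ys.min()+ys.max())/2,len(xs),onz("top",[((xs.min()+xs.max())/2,(ys.min()+ys.max())/2)],.178))
# plate holes: non-blue pixels near ends
b=t.astype(int);sat=b[:,:,0]-b[:,:,2]
for x0,y0 in((188,189),(223,196)):
    w=sat[y0-5:y0+6,x0-5:x0+6];print(w)
    ww=np.clip(65-w,0,None);k=np.zeros_like(ww);k[2:9,2:9]=ww[2:9,2:9];yy,xx=np.mgrid[-5:6,-5:6];u=(k*xx).sum()/k.sum()+x0,(k*yy).sum()/k.sum()+y0;print(u,onz("top",[u],.006))
s=cv2.imread("pics/scene0.png");print(proj("scene",[[.538,.3635,.01]]))
h=cv2.cvtColor(s,cv2.COLOR_BGR2HSV);m=cv2.inRange(h,(95,120,50),(115,255,255));m[:165]=0;m[190:]=0;m[:,:362]=0;m[:,412:]=0
cn=max(cv2.findContours(m,0,cv2.CHAIN_APPROX_NONE)[0],key=cv2.contourArea)[:,0].astype(float)
P=onz("scene",cn,.01)[:,:2];y=np.radians(-11.85);R=np.array([[np.cos(y),np.sin(y)],[-np.sin(y),np.cos(y)]]);L=P@R.T;print("scene plate local range",L.min(0),L.max(0),"centre",R.T@((L.min(0)+L.max(0))/2))
```

```text
10 tubes [ 0.57736306 -0.02797266  0.155     ]
pin px 331.0 197.5 27 [[ 0.51393866 -0.01987532  0.178     ]]
[[-23 -24  76  83  83  83  83  83  83  83  81]
 [-21   7  83  84  83  82  83  83  84  83  83]
 [-18  16  83  84  83  82  82  83  69  68  82]
 [-19  46  84  80  61  59  78  68  28  25  35]
 [-12  63  84  65  28 -18  33  58  10  -1   1]
 [-10  80  84  50   9 -34   5  28   4   1   0]
 [ 11  84  84  71  25   6  53  26   2   0   0]
 [ 28  83  84  82  74  67  81  20   1  -1   0]
 [ 52  84  83  83  84  82  83  57  23  17   2]
 [ 77  84  83  84  83  82  83  80  76  75  33]
 [ 84  84  84  83  83  83  83  83  84  84  78]]
(np.float64(189.2226847034339), np.float64(189.2840790842872)) [[0.54875706 0.41504677 0.006     ]]
[[ 84  84  84  84  84  83  84  83  84  83  53]
 [ 79  84  84  84  83  84  84  83  84  76  45]
 [ 74  85  84  84  84  83  84  83  84  74  28]
 [ 74  84  84  85  75  67  76  82  84  49  10]
 [ 74  85  84  67  43  -9  12  63  83  34   4]
 [ 82  84  84  67   4 -17  -5  46  84  18  -4]
 [ 84  84  84  77  25  -4  19  63  72  12  -7]
 [ 84  83  84  82  76  55  65  81  70  13 -15]
 [ 83  85  85  84  83  82  83  83  51   6 -14]
 [ 84  85  84  84  83  84  83  83  49 -12 -19]
 [ 85  85  84  84  83  84  83  83  50 -18 -22]]
(np.float64(223.23758865248226), np.float64(196.12056737588654)) [[0.52759873 0.3094513  0.006     ]]
[[386.75019676 176.83374853]]
scene plate local range [0.42536461 0.39777128] [0.48911579 0.53346835] centre [0.54311087 0.36180242]
```

```bash
python3 -m handwheel '[{"dx":0.032,"dy":0.114,"yaw":0.23,"dz":0,"jaw":60},{"dx":0.032,"dy":0.114,"yaw":0.46,"dz":0,"jaw":60},{"dx":0.032,"dy":0.114,"yaw":0.69,"dz":-0.07,"jaw":60},{"dx":0.032,"dy":0.114,"yaw":0.871,"dz":-0.14,"jaw":60},{"dx":0.032,"dy":0.114,"yaw":0.871,"dz":-0.2,"jaw":60},{"dx":0.032,"dy":0.114,"yaw":0.871,"dz":-0.24,"jaw":60},{"dx":0.032,"dy":0.114,"yaw":0.871,"dz":-0.24,"jaw":60}]' 40
python3 - <<'E'
from h import *
p,d=capture("scene");cv2.imwrite("pics/s4.png",p)
cv2.imwrite("pics/c4.png",cv2.resize(p[120:210,330:450],None,fx=6,fy=6,interpolation=cv2.INTER_CUBIC))
o=get_obs();print(o["tcp_pos"],o["tcp_rot"])
E
```

```text
time_s: 9.1
tcp_pos: [0.5383, 0.3621, 0.0956]
tcp_rot: [-3.138, 0.003, 1.363]
ft_force: [-0.1, 0.3, -0.2]
finger_gap: 0.0651
grip_force: 0.0
[0.53922427 0.36294582 0.09765189] [-3.14085187e+00  7.54769527e-04  1.36349751e+00]
```

View pics/c4.png

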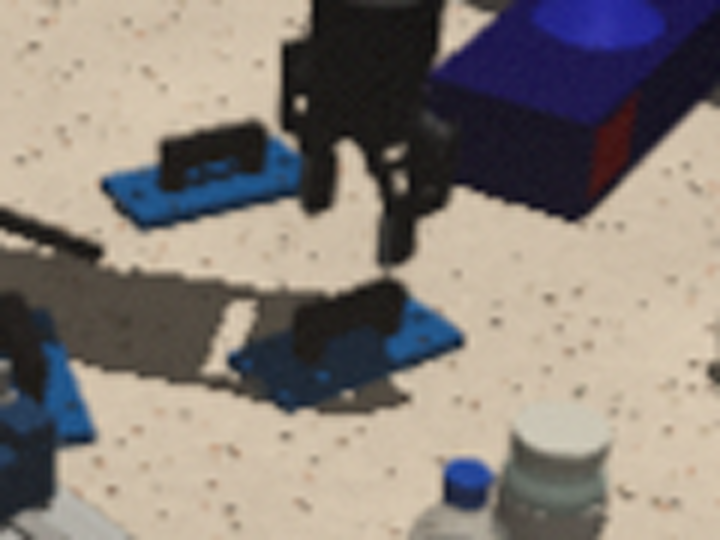

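The fingers are right above the chosen plate's handle: tips at (318,205) and (395,255), handle at (350,320). Nothing else is near. Descending and gripping.

```bash
python3 -m handwheel '[{"dx":0,"dy":0.0005,"yaw":0,"dz":-0.04,"jaw":60},{"dx":0,"dy":0.0005,"yaw":0,"dz":-0.084,"jaw":60},{"dx":0,"dy":0.0005,"yaw":0,"dz":-0.084,"jaw":60},{"dx":0,"dy":0.0005,"yaw":0,"dz":-0.084,"jaw":60},{"dx":0,"dy":0.0005,"yaw":0,"dz":-0.084,"jaw":255},{"dx":0,"dy":0.0005,"yaw":0,"dz":-0.084,"jaw":255},{"dx":0,"dy":0.0005,"yaw":0,"dz":-0.084,"jaw":255},{"dx":0,"dy":0.0005,"yaw":0,"dz":-0.084,"jaw":255},{"dx":0,"dy":0.0005,"yaw":0,"dz":-0.084,"jaw":255}]' 80
```

```text
time_s: 10.28
tcp_pos: [0.5392, 0.3648, 0.0355]
tcp_rot: [3.141, -0.001, 1.366]
ft_force: [-2.2, -0.9, 7.1]
finger_gap: 0.0167
grip_force: 79.3
```

```bash
python3 -m handwheel '[{"dx":0,"dy":0,"yaw":0,"dz":0.03,"jaw":255},{"dx":0,"dy":0,"yaw":0,"dz":0.1,"jaw":255},{"dx":0,"dy":0,"yaw":0,"dz":0.17,"jaw":255},{"dx":0,"dy":0,"yaw":0,"dz":0.24,"jaw":255},{"dx":0.01,"dy":-0.07,"yaw":0.13,"dz":0.28,"jaw":255},{"dx":0.02,"dy":-0.14,"yaw":0.13,"dz":0.28,"jaw":255},{"dx":0.03,"dy":-0.21,"yaw":0.13,"dz":0.28,"jaw":255},{"dx":0.04,"dy":-0.28,"yaw":0.13,"dz":0.28,"jaw":255},{"dx":0.051,"dy":-0.35,"yaw":0.13,"dz":0.28,"jaw":255},{"dx":0.051,"dy":-0.42,"yaw":0.13,"dz":0.28,"jaw":255},{"dx":0.051,"dy":-0.48,"yaw":0.13,"dz":0.28,"jaw":255},{"dx":0.051,"dy":-0.5235,"yaw":0.13,"dz":0.28,"jaw":255}]' 80
python3 -m handwheel '[{"dx":0,"dy":0,"yaw":0,"dz":0,"jaw":255},{"dx":0,"dy":0,"yaw":0,"dz":-0.02,"jaw":255},{"dx":0,"dy":0,"yaw":0,"dz":-0.02,"jaw":255},{"dx":0,"dy":0,"yaw":0,"dz":-0.02,"jaw":255}]' 80
python3 - <<'E'
from h import *
p,d=capture("scene");cv2.imwrite("pics/s5.png",p);q,d2=capture("top");cv2.imwrite("pics/t5.png",q)
S=np.zeros((600,800,3),np.uint8)
S[:480,:480]=cv2.resize(p[130:210,265:345],None,fx=6,fy=6,interpolation=cv2.INTER_CUBIC)
S[:300,485:785]=cv2.resize(q[140:215,295:370],None,fx=4,fy=4,interpolation=cv2.INTER_CUBIC)
cv2.imwrite("pics/c5.png",S)
o=get_obs();print(o["tcp_pos"],o["tcp_rot"],o["ft_force"],o["torque"])
E
```

```text
time_s: 11.78
tcp_pos: [0.5767, -0.03, 0.2457]
tcp_rot: [3.141, 0.0, 1.467]
ft_force: [-1.0, 0.6, -2.2]
finger_gap: 0.0163
grip_force: 78.6
time_s: 12.28
tcp_pos: [0.577, -0.0274, 0.2294]
tcp_rot: [-3.141, -0.0, 1.469]
ft_force: [0.3, 0.3, -3.3]
finger_gap: 0.0164
grip_force: 78.5
[ 0.57723038 -0.02763746  0.22975209] [3.14128679e+00 5.93096614e-06 1.46838553e+00] [-0.48852513 -0.14113393 -2.60316713] [ 0.01265104  0.00368876 -0.02031151]
```

View pics/c5.png

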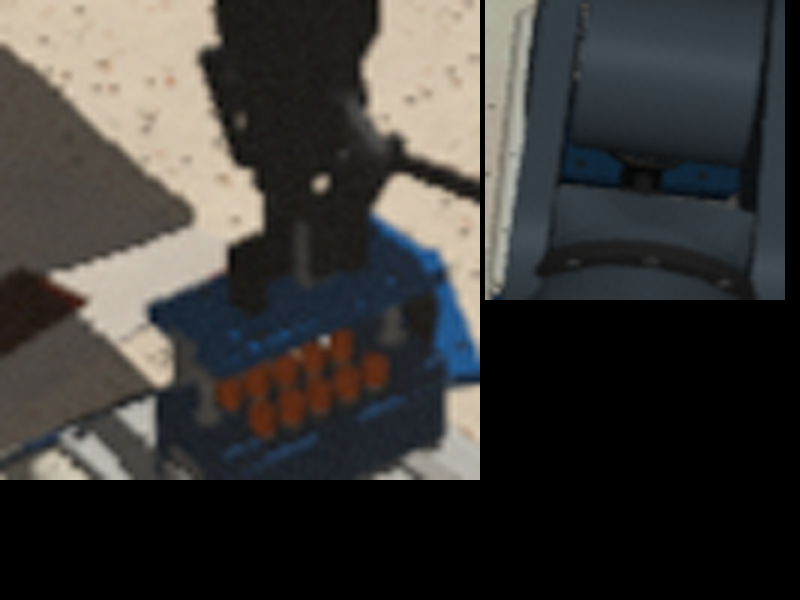

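The crop shows the clamp plate level in the grip, about 20 mm above the dowel tips at (207,375) and (393,315), and roughly over the block. I'll check the grip offset along the plate from its corner pixels.

Run:
```python
from h import *
p=cv2.imread("pics/s5.png")
t=get_obs()["tcp_pos"];y=-.1038;ex=np.array([np.cos(y),np.sin(y)]);ey=np.array([-ex[1],ex[0]])
for z,n in((.194,"under"),(.204,"top")):
  for sx in(-1,1):
    for sy in(-1,1): print(n,sx,sy,proj("scene",[[*(t[:2]+sx*.031*ex+sy*.068*ey),z]]).round(1).tolist())
b=np.array([.5777,-.0278])
for sx,sy in((-1,-1),(1,-1),(1,1)):print("block top",sx,sy,proj("scene",[[*(b+sx*.031*ex+sy*.068*ey),.151]]).round(1).tolist())
np.set_printoptions(linewidth=220)
h=cv2.cvtColor(p,cv2.COLOR_BGR2HSV);m=(cv2.inRange(h,(95,100,25),(118,255,255))>0)
for r in range(170,206): print(r,265,"".join("#" if v else "." for v in m[r,280:350]))
```

```text
under -1 -1 [[289.1, 183.2]]
under -1 1 [[326.5, 167.8]]
under 1 -1 [[301.5, 193.1]]
under 1 1 [[339.5, 176.8]]
top -1 -1 [[288.9, 180.3]]
top -1 1 [[326.6, 165.0]]
top 1 -1 [[301.4, 190.1]]
top 1 1 [[339.6, 173.9]]
block top -1 -1 [[289.8, 195.4]]
block top 1 -1 [[302.0, 205.6]]
block top 1 1 [[339.3, 189.0]]
170 265 ...............................................#######................
171 265 ...............................................########...............
172 265 ...............................................###########............
173 265 ...............................................####.######............
174 265 ...............................................############...........
175 265 ...............................................##...#######...........
176 265 ......................#.........#........##########.#######...........
177 265 ....................##........####.....#####################..........
178 265 ....................##........######.###################.###..........
179 265 ...............########.......#######################....####........
[... 1355 characters left out ...]
............................................######..................
198 265 .............................................#####....................
199 265 ............................................####......................
200 265 .............................................#........................
201 265 ......................................................................
202 265 ....................................##................................
203 265 ..........................##......####................................
204 265 .......................#####...######.................................
205 265 ......................####....#####...................................
```

The corners match the prediction within about 0.6 mm. Lowering slowly.

```bash
python3 -m handwheel '[{"dx":0.0005,"dy":0,"yaw":0,"dz":-0.012,"jaw":255},{"dx":0.0005,"dy":0,"yaw":0,"dz":-0.022,"jaw":255},{"dx":0.0005,"dy":0,"yaw":0,"dz":-0.028,"jaw":255},{"dx":0.0005,"dy":0,"yaw":0,"dz":-0.032,"jaw":255},{"dx":0.0005,"dy":0,"yaw":0,"dz":-0.032,"jaw":255}]' 80
python3 -m handwheel '[{"dx":0,"dy":0,"yaw":0,"dz":-0.003,"jaw":255},{"dx":0,"dy":0,"yaw":0,"dz":-0.006,"jaw":255},{"dx":0,"dy":0,"yaw":0,"dz":-0.006,"jaw":255}]' 80
```

```text
time_s: 13.0
tcp_pos: [0.5776, -0.0281, 0.2054]
tcp_rot: [3.142, -0.0, 1.468]
ft_force: [0.4, 0.1, -3.7]
finger_gap: 0.0166
grip_force: 78.5
time_s: 13.38
tcp_pos: [0.5776, -0.0281, 0.201]
tcp_rot: [3.141, -0.0, 1.468]
ft_force: [1.9, -0.0, -3.2]
finger_gap: 0.0163
grip_force: 78.5
```

```bash
python3 -m handwheel '[{"dx":0,"dy":0,"yaw":0,"dz":-0.004,"jaw":255},{"dx":0,"dy":0,"yaw":0,"dz":-0.008,"jaw":255},{"dx":0,"dy":0,"yaw":0,"dz":-0.012,"jaw":255},{"dx":0,"dy":0,"yaw":0,"dz":-0.012,"jaw":255}]' 80
python3 -m handwheel '[{"dx":0,"dy":0,"yaw":0,"dz":-0.002,"jaw":255},{"dx":0,"dy":0,"yaw":0,"dz":-0.004,"jaw":255},{"dx":0,"dy":0,"yaw":0,"dz":-0.004,"jaw":255}]' 80
```

```text
time_s: 13.88
tcp_pos: [0.5776, -0.028, 0.1918]
tcp_rot: [3.141, -0.0, 1.468]
ft_force: [4.1, 1.0, -4.2]
finger_gap: 0.0167
grip_force: 78.5
time_s: 14.25
tcp_pos: [0.5776, -0.0281, 0.1894]
tcp_rot: [3.141, -0.0, 1.468]
ft_force: [1.8, 1.0, 3.0]
finger_gap: 0.0165
grip_force: 79.5
```

```bash
python3 -m handwheel '[{"dx":0.0003,"dy":0,"yaw":0,"dz":-0.0015,"jaw":255},{"dx":0.0003,"dy":0,"yaw":0,"dz":-0.003,"jaw":255},{"dx":0.0003,"dy":0,"yaw":0,"dz":-0.003,"jaw":255}]' 80
python3 -m handwheel '[{"dx":0,"dy":0,"yaw":0,"dz":-0.001,"jaw":255},{"dx":0,"dy":0,"yaw":0,"dz":-0.0015,"jaw":255},{"dx":0,"dy":0,"yaw":0,"dz":-0.0015,"jaw":255}]' 80
```

```text
time_s: 14.62
tcp_pos: [0.5777, -0.0281, 0.1871]
tcp_rot: [3.141, -0.0, 1.468]
ft_force: [-0.3, 0.7, 5.5]
finger_gap: 0.0165
grip_force: 79.8
time_s: 15.0
tcp_pos: [0.5777, -0.0281, 0.1865]
tcp_rot: [3.141, 0.0, 1.468]
ft_force: [-1.6, 0.6, 9.6]
finger_gap: 0.0168
grip_force: 80.5
```

```bash
python3 -m handwheel '[{"dx":0,"dy":0,"yaw":0,"dz":-0.001,"jaw":255},{"dx":0,"dy":0,"yaw":0,"dz":-0.001,"jaw":255},{"dx":0,"dy":0,"yaw":0,"dz":-0.001,"jaw":255}]' 80
python3 -m handwheel '[{"dx":0,"dy":0,"yaw":0,"dz":-0.001,"jaw":255},{"dx":0,"dy":0,"yaw":0,"dz":-0.001,"jaw":255},{"dx":0,"dy":0,"yaw":0,"dz":-0.001,"jaw":255}]' 80
```

```text
time_s: 15.38
tcp_pos: [0.5778, -0.0281, 0.1864]
tcp_rot: [3.141, 0.0, 1.468]
ft_force: [-5.3, 1.0, 17.4]
finger_gap: 0.0166
grip_force: 81.4
time_s: 15.75
tcp_pos: [0.5782, -0.0281, 0.1864]
tcp_rot: [3.139, 0.0, 1.468]
ft_force: [-5.5, 2.2, 22.3]
finger_gap: 0.0165
grip_force: 82.2
```

The plate has bottomed out hard: z stalled at 0.1864 m while the force rose to 22 N. I'll ease the side load and look.

```bash
python3 -m handwheel '[{"dx":-0.0005,"dy":0,"yaw":0,"dz":0,"jaw":255},{"dx":-0.0005,"dy":0,"yaw":0,"dz":0,"jaw":255},{"dx":-0.0005,"dy":0,"yaw":0,"dz":0,"jaw":255},{"dx":-0.0005,"dy":0,"yaw":0,"dz":0,"jaw":255}]' 80
python3 - <<'E'
from h import *
p,d=capture("scene");q,_=capture("top")
S=np.zeros((600,800,3),np.uint8)
S[:560,:560]=cv2.resize(p[145:215,270:340],None,fx=8,fy=8,interpolation=cv2.INTER_CUBIC)
S[:120,570:770]=cv2.resize(p[240:300,190:290],(200,120));S[130:280,570:810]=cv2.resize(q[140:215,295:410],(230,150))
cv2.imwrite("pics/c6.png",cv2.convertScaleAbs(S,alpha=1.8))
E
```

```text
time_s: 16.25
tcp_pos: [0.5782, -0.0281, 0.1864]
tcp_rot: [3.139, -0.0, 1.468]
ft_force: [-2.5, 1.6, 20.0]
finger_gap: 0.0169
grip_force: 81.9
```

View pics/c6.png

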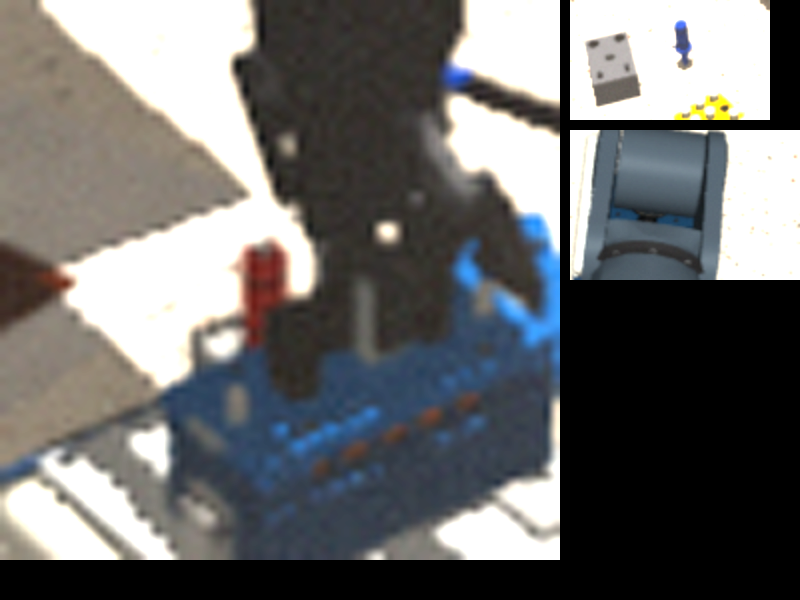

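The plate is flush on the block. Both dowels show through it at (237,405) and (485,300), the orange caps are level with the shoulders, the red pin is home at (265,290), and the plate is still pressed with 20 N.

```bash
python3 -c "from rig import job_done; print(job_done())"
```

```text
the job is handed in; nothing more can be done
None
```

The job is handed in: the lock pin is fully home, and the clamp plate is over both dowels, held pressed flush with about 20 N, at about 16 s of the 64 s allowed.

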